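# Set up the pinning case: prop leg out, lid over as a side tray

## Robot

A 6-joint arm with a two-finger parallel gripper is mounted at the origin on a cart in front of the work surface, level with it; the furniture and walls round the work are solid. World frame = base frame: x ahead of the robot, y to its left, z up, the work surface at z = 0. Lengths are in mm, angles in rad, forces in N, time in s.
With the tool pointing down it reaches from about 300 to 875 mm from the base axis. Payload 6.4 kg.
Tool frame: the origin (TCP) lies at the very end of the fingers, on their centre line; the grasp point (between the pads) lies 19 mm behind it; z points along the fingers, y is the line along which they close (so a half turn about z gives the same grasp; the last joint's range is limited). The gripper opens to 85 mm and grips with 20 to 120 N. Pads are 22 mm wide; open, the fingers measure 114 mm over their backs; the gripper's body (76 mm by 85 mm) begins 54 mm behind the grasp point. The pads swing forward as they close: fully open they stand 13 mm farther back than shut.
Start: joints at [1.068, 0.181, 1.607, -0, 1.354, -0.206], TCP at [168.154, 549.878, 231.288] pointing down, gripper open.
Joint ranges: [-2.99, 2.99], [-0.89, 2.07], [0.3, 2.58], [-1.14, 4.28], [0, 2.63], [-3.12, 3.12]. Speed limits (rad/s): [2.57, 2.57, 3.01, 3.14, 3.14, 3.14].

## Interface

Orientations are given as a rotation vector (axis times angle).
In Python, from rig import env, imaging, ticket gives the robot as it stands.
- The arm moves only by the tool send_rows, never from a script. Its argument "targets" is a list of rows, each an object of numbers: "tx", "ty", "tz": the shift along the tool's x, y, z in cm; "twist": the turn about the tool's z in degrees. In form: [{"tx": .., "ty": .., "tz": .., "twist": ..}, ...]. A call has 1 to 12 rows; each row shifts and turns the commanded pose from where the row before left it, along the tool's axes as they then stand; what a row does not reach is not made up. A row lasts 1/10 s, in which the tool goes at most 50 mm and 8.59 degrees, less where a joint would pass 70% of its speed; a pose out of reach is approached as far as the arm can. A call is refused whole if a number of a shift passes 5 or a number of a turn 8.59, either way. A call with a gripper value outside its range is refused whole. "hand" is the opening, from -1 (shut) to 1 (fully open), set as the call begins (left out, the last holds). The fingers move at their own pace and stop on an object; the grip force is fixed at half the most. Time passes only in rows, so rows that do not move let the fingers close. It gives the time, the measured TCP pose, the force, the opening and the grip force at its end, in the units of the state.
- env.observe(): the state, without advancing time (a new reading comes with each control period).
- imaging.capture(name): name is "scene" or "side" or "wrist"; returns a dict with "image" (384x512x3 uint8, red, green, blue), "fx", "fy", "cx", "cy" (pixels), "k1" (the pictures are not rectified: a ray, as slopes to the right and down, at radius r is drawn at 1 + k1 r^2 times it, then the intrinsics apply), "rvec" (rotation vector, rad) and "tvec" (3), from world to camera coordinates, as OpenCV has them. Camera axes: x right, y down, z forward; pixel columns grow to the right and rows downward; lengths in mm; the calibration is good to about 2 mm. A picture is of the moment at which its call begins. There is no depth.
- ticket.job_done(): hands the job in; it is judged then, once.
The state is a dict: "t": time; "qpos": joint angles; "qvel": joint speeds; "joint_torque": joint torques, N m; "position": TCP position; "tcp_rot": TCP orientation; "wrist_force": force on the tool from outside, world axes, zero at the start; "wrist_torque": the same for the moment, N m; "opening": finger opening in mm; "grip_force": force on a finger pad.
Only numpy, scipy, OpenCV 4.12 (cv2) and the standard library are available. Lean on these libraries where they do the work, as an engineer would, in place of code of your own. Each camera call takes 0.05 s, during which the arm holds its last target. There are 200 camera calls.

## Task

Set up the pinning case for rekeying work: swing out the prop leg that lies folded on its closed lid, pushing it until it comes up firmly against its stop screw, but do not force it. Then take the lid by its T-shaped pull, open it right over and lower it gently, so that it stands on the prop leg as a level tray beside the case. Let go, and leave the other things on the worktop where they are.

Things in the scene. Friction and masses are not known exactly. Their poses are not given: they have to be found in the camera images.
- pin_case: locksmith's pinning case, fixed to the worktop: grey steel box 190 mm long (own x), 115 mm wide (own y), 100 mm high to the rim, pin compartments in its top, two drawer fronts on its -x side. Origin: centre of the underside, z up. The lid hinge runs along the top of its +y side, 4 mm outside the wall; the lid opens to that side. A tall key machine stands close to its right (-y).
- lid (a joint): lid angle, rad: 0 = shut, pi = opened right over, level beside the case, where the prop leg carries it (within 0.04 of pi); with no leg under it, it would drop on to 3.6. Aluminium lid 190 x 115 x 16 mm, about 0.35 kg, hinge nearly free: it falls if let go. Shut, its outer face is 116 mm above the worktop.
- lid_hinge (a point): middle of the lid's hinge line, 100 mm above the worktop. Its axes turn with the lid: x along the hinge, -y from the hinge to the pull, z out of the lid's outer face; with the lid shut they are parallel to the case's.
- lid_pull (a point): middle of the black cross bar of the T-shaped pull on the lid's free edge: bar 18 mm thick, 36 mm long, parallel to the hinge, on a 9 mm stem, its middle 32 mm outside the lid's edge, 151 mm from the hinge line and 8 mm above it (lid shut). Pinched at its two ends it turns between the fingers as the lid swings.
- leg: prop leg on the lid's outer face: dark steel bar 16 mm wide, 6 mm thick. Origin on its pivot; own x along the pivot, y from pivot to foot, z out of the face that meets the stop screw. Folded (0 rad) it lies along the lid, foot towards the lid hinge, its axes parallel to the lid's. It starts 0 to 0.25 rad up. The pivot is stiff: the leg stays where it is put; 1 to 2 N at the foot move it.
- leg_pivot (a point): middle of the leg's pivot pin, parallel to the lid hinge, 65 mm from it towards the pull and 18 mm above the lid's outer face. From folded, the leg swings up past square to the lid and on towards the pull until it meets the stop screw, somewhere between 1.74 and 1.93 rad, according to how the screw is set.
- leg_foot (a point): centre of the leg's rubber foot, a bar 16 mm thick and 28 mm long, parallel to the pivot, 60 mm from the pivot. Standing on the worktop its height is 8 mm.
- stop_screw: brass thumbscrew (6 mm thick, knurled head 17 mm) in an upright steel lug 20 mm wide and 50 mm high on the lid's outer face, between leg pivot and pull. Origin: its tip, 24 mm farther from the lid's face than the leg's pivot, 7 to 12 mm nearer to the pull than the pivot. The leg has come up against it when the tip touches the leg's own +z face, which is 3 mm from the leg's middle plane.
- cylinder_a: brass lock cylinder, bystander, 17 x 64 x 37 mm; origin under its centre
- cylinder_b: nickel lock cylinder, bystander, 17 x 64 x 37 mm; origin under its centre
- pins_tin: round tin with a blue-green lid, bystander, 70 mm wide and 24 mm high; origin under its centre
- eye_loupe: black loupe, bystander, 33 mm wide and 30 mm high; origin under its centre
- tweezer: tweezers, bystander, 15 x 121 x 7 mm; origin under the centre
- driver: small yellow screwdriver, bystander, 22 x 176 x 22 mm; origin under the centre
- lock: brass padlock standing upright, bystander, 18 x 45 x 70 mm; origin under its centre

How it is judged (in metres and radians):
On the way:
1. with the lid still shut, the prop leg is pushed against its stop screw (contact force between leg and stop_screw above 1.5 N and value of joint lid below 0.06 rad), for 0.05 s.
At the end, for the whole second after the job is handed in: the lid is opened right over and level (3.08 to 3.20 rad), at rest, its prop leg standing on the worktop (foot centre lower than 10.5 mm) and still out against its stop screw (gap less than 2 mm); the robot has let go (value of joint lid between 3.08 and 3.2 rad and height (world z) of leg_foot below 0.0105 m and z of stop_screw in the frame of leg below 0.005 m and velocity of joint lid between -0.05 and 0.05 rad/s); the robot touches nothing.
It fails at once if the lid is let fall or slammed down on its leg (value of joint lid above 2.3 rad and velocity of joint lid above 2 rad/s).
It fails at once if the leg is forced against its stop (contact force between leg and stop_screw above 100 N).
It fails at once if a bystander is disturbed (distance of any of cylinder_a, cylinder_b, pins_tin, eye_loupe, tweezer, driver, lock from where it was at the start of the episode above 0.02 m).
It also fails if it takes over 69 s, if anything falls off the work surface, if the arm or the gripper's body presses on something with over 40 N, if the wrist force passes 120 N, or if a joint passes its speed limit or range.

## Working session

There is one attempt and no reset: what is moved stays moved. The work goes in short steps, Python scripts to look and compute and a tool call to move; the robot and the scene stay as the last step left them, time stands still between calls to the robot, and variables do not carry over. Pictures are saved under pics/ and viewed, at most 10 in all, crops included, and the job is handed in when it is done.

Besides the shell and the picture viewer there is one more tool, called after ">>>" in YAML: its name, and indented under it one key for each argument. send_rows: Moves the arm, as the interface text tells. Its arguments: {"type":"object","properties":{"targets":{"type":"array","items":{"type":"object","properties":{"tx":{"type":"number"},"ty":{"type":"number"},"tz":{"type":"number"},"twist":{"type":"number"}}}},"hand":{"type":"number"}},"required":["targets"]}

```bash
ls; mkdir -p pics; python3 - <<'E'
from rig import env, imaging
import cv2, numpy as np, pickle
print(env.observe())
d={}
for n in ("scene","side","wrist"):
    c=imaging.capture(n); d[n]=c
    cv2.imwrite(f"pics/{n}0.png",c["image"][:,:,::-1])
    R=cv2.Rodrigues(np.array(c["rvec"],float))[0]; print(n,c["fx"],c["cx"],c["cy"],c["k1"],(-R.T@np.array(c["tvec"])).round(0),R[2].round(2))
pickle.dump(d,open("d0.pkl","wb"))
E
```

```text
pics
{'t': 0.0, 'qpos': array([ 1.06771070e+00,  1.81549204e-01,  1.60798725e+00, -2.48768547e-05,
        1.35379957e+00, -2.06300189e-01]), 'qvel': array([-3.44743824e-04, -7.21778856e-04, -5.76005873e-04, -4.75638317e-04,
        1.90654298e-03, -7.07942057e-05]), 'joint_torque': array([ 2.00675728e-03, -4.44856739e+01, -3.51346958e+01,  2.55512714e-05,
        8.86746682e-03,  5.08902087e-05]), 'position': array([167.88026735, 549.37748439, 230.38959472]), 'tcp_rot': array([-4.64385757e-01, -3.10649042e+00,  2.58078008e-03]), 'wrist_force': array([-0.28975853,  0.02918509, -0.69425868]), 'wrist_torque': array([-0.00818305, -0.01535914, -0.00210038]), 'grip_force': 0.0, 'opening': 85.33665477413338}
scene 364.7824946363053 251.42849988021203 186.62375648794884 -0.025889701014475065 [  48. -478.  711.] [ 0.53  0.62 -0.57]
side 483.0884318061004 255.0102619276041 194.53656472047888 -0.005513729760791486 [ -44. 1314.  816.] [ 0.42 -0.77 -0.47]
wrist 334.72175490952947 254.99018838427875 191.5972289661726 0.031088734197759215 [ 99. 571. 373.] [ 0.27 -0.08 -0.96]
```

View pics/scene0.png

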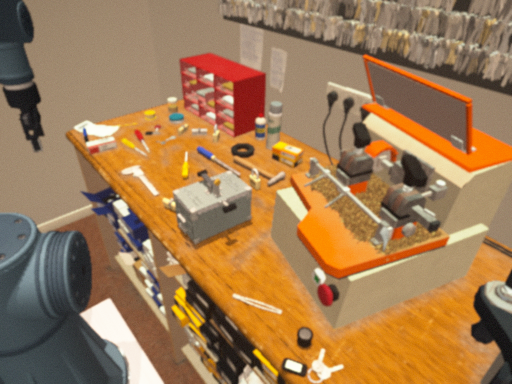

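View pics/side0.png

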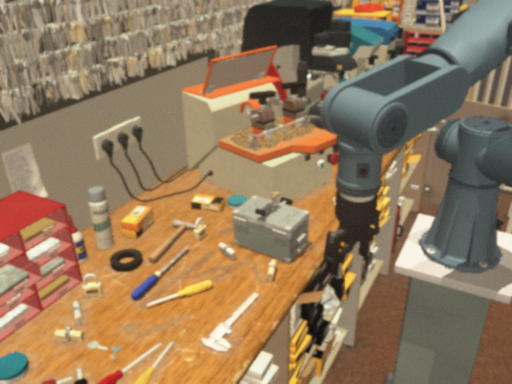

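The case is at about (213,205) in scene and (271,228) in side, with the pull at the scene's lower right corner around (230,238). I'll enlarge both.

```bash
python3 - <<'E'
import cv2
a=cv2.imread("pics/scene0.png")[150:260,150:300]; b=cv2.imread("pics/side0.png")[180:290,190:340]
cv2.imwrite("pics/c1.png",cv2.vconcat([cv2.resize(x,None,fx=5.3,fy=5.3,interpolation=2)[:583,:] for x in (a,)]))
cv2.imwrite("pics/c2.png",cv2.resize(b,None,fx=5.3,fy=5.3,interpolation=2))
E
```

```text
(no output)
```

View pics/c1.png

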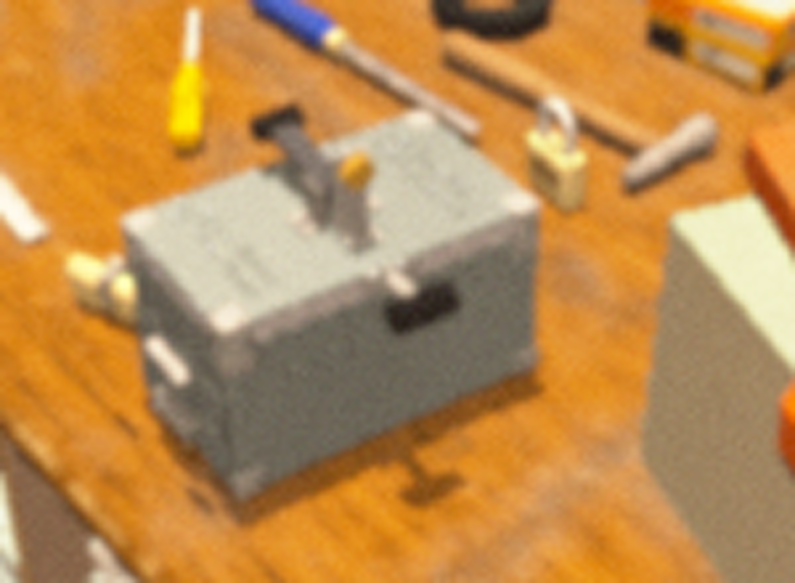

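View pics/c2.png

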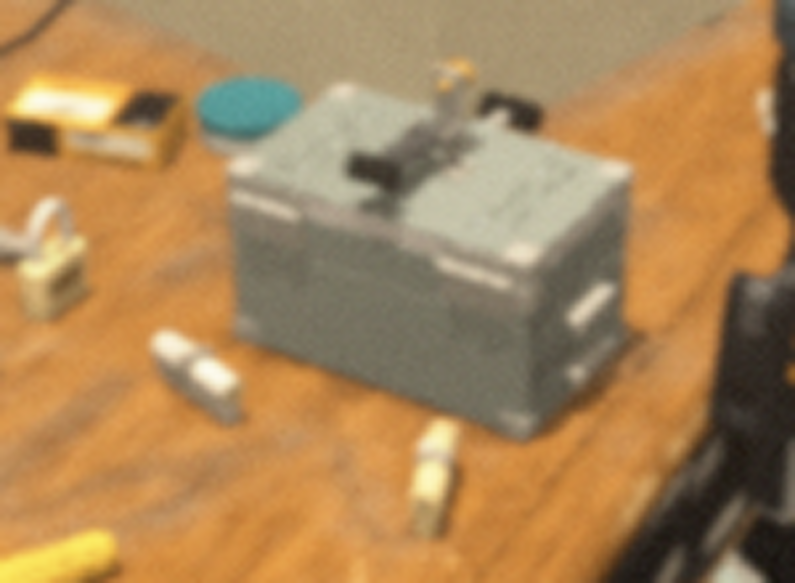

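Scene crop: lid top corners at (125,222), (420,112), (540,207), (228,332); foot (278,122), pull bar (425,305), brass screw (355,168). Side crop: corners (230,165), (345,85), (632,170), (525,262); foot (375,170), pull (510,112), screw (455,72), cylinders (195,375) and (435,480).

```bash
cat > h.py <<'E'
import numpy as np, cv2, pickle
def ray(c,uv):
    R=cv2.Rodrigues(np.array(c["rvec"],float))[0]; C=-R.T@np.array(c["tvec"],float)
    K=np.array([[c["fx"],0,c["cx"]],[0,c["fy"],c["cy"]],[0,0,1]])
    p=cv2.undistortPoints(np.array([[uv]],float),K,np.array([c["k1"],0,0,0.]))[0,0]
    d=R.T@np.array([p[0],p[1],1]); return C,d/np.linalg.norm(d)
def plane(c,uv,z):
    C,d=ray(c,uv); return C+d*(z-C[2])/d[2]
def tri(rs):
    A=sum(np.eye(3)-np.outer(d,d) for C,d in rs); b=sum((np.eye(3)-np.outer(d,d))@C for C,d in rs)
    X=np.linalg.solve(A,b); return X,[round(float(np.linalg.norm((np.eye(3)-np.outer(d,d))@(X-C))),1) for C,d in rs]
def proj(c,X):
    K=np.array([[c["fx"],0,c["cx"]],[0,c["fy"],c["cy"]],[0,0,1]])
    return cv2.projectPoints(np.array([X],float),np.array(c["rvec"],float),np.array(c["tvec"],float),K,np.array([c["k1"],0,0,0.]))[0][0,0]
E
python3 - <<'E'
from h import *
d=pickle.load(open("d0.pkl","rb")); S,D=d["scene"],d["side"]
s=lambda u,v:(150+(u+.5)/5.3-.5,150+(v+.5)/5.3-.5); t=lambda u,v:(190+(u+.5)/5.3-.5,180+(v+.5)/5.3-.5)
names=["-x+y","+x+y","+x-y","-x-y"]
ps=[(125,222),(420,112),(540,207),(228,332)]; pd=[(525,262),(230,165),(345,85),(632,170)]
M=np.array([[-95,57.5],[95,57.5],[95,-57.5],[-95,-57.5]])
for cam,f,pp in((S,s,ps),(D,t,pd)):
    P=np.array([plane(cam,f(*p),116)[:2] for p in pp]); m=P.mean(0)
    U,_,Vt=np.linalg.svd(M.T@(P-m)); R=(U@Vt).T
    print(P.round(0).tolist(),m.round(1),np.degrees(np.arctan2(R[1,0],R[0,0])),(P-m-M@R.T).round(0).tolist())
for n,a,b in(("foot",(278,122),(375,170)),("pull",(425,305),(510,112)),("screw",(355,168),(455,72))):
    X,e=tri([ray(S,s(*a)),ray(D,t(*b))]); print(n,X.round(1),e)
for n,p in(("cylB",(195,375)),("cylA",(435,480)),("lock",(55,285)),("tin",(250,105)),("driver",(60,555))): print(n,plane(D,t(*p),20).round(0))
E
```

```text
[[413.0, 290.0], [598.0, 278.0], [591.0, 162.0], [405.0, 178.0]] [501.7 226.9] -4.049395382878495 [[2.0, -1.0], [-3.0, 0.0], [-2.0, -0.0], [3.0, 1.0]]
[[413.0, 295.0], [599.0, 277.0], [587.0, 167.0], [401.0, 184.0]] [500.1 230.7] -5.5759632819153415 [[2.0, -2.0], [-1.0, -2.0], [-2.0, 3.0], [1.0, 1.0]]
foot [506.5 284.4 141.8] [1.4, 1.4]
pull [495.5 140.1 108.9] [1.9, 1.9]
screw [499.8 200.1 160.5] [0.3, 0.3]
cylB [588. 341.  20.]
cylA [429. 366.  20.]
lock [707. 300.  20.]
tin [716.  62.  20.]
driver [566. 504.  20.]
```

View pics/wrist0.png

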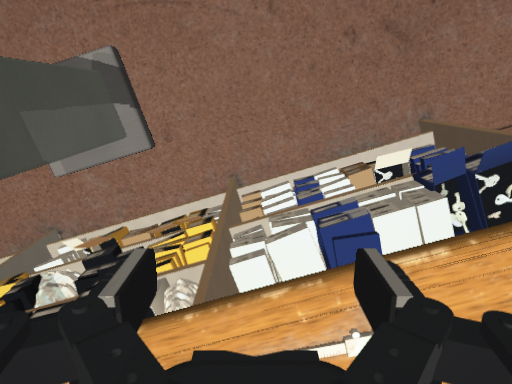

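The wrist view only sees the floor and the front edge of the bench, so I'll turn the fingers to close along the case's x and look again from above the case.

>>> send_rows:
  targets:
    - {"twist":7.8}
    - {"twist":7.8}
    - {"twist":7.8}
    - {"twist":7.8}
    - {"twist":7.8}
    - {"twist":7.8}
    - {"twist":7.8}
    - {"twist":7.8}
    - {"twist":7.8}
    - {"twist":7.8}
  hand: 1

```text
invalid input at $.targets[0]: expected keys tx, ty, tz, twist
```

>>> send_rows:
  targets:
    - {"tx":-1.9,"ty":2.9}
    - {"tx":-1.9,"ty":2.9}
    - {"tx":-1.9,"ty":2.9}
    - {"tx":-1.9,"ty":2.9}
    - {"tx":-1.9,"ty":2.9}
    - {"tx":-1.9,"ty":2.9}
    - {"tx":-1.9,"ty":2.9}
    - {"tx":-1.9,"ty":2.9}
    - {"tx":-1.9,"ty":2.9}
    - {"tx":-1.9,"ty":2.9}
    - {"tx":-1.0,"ty":1.2}
    - {}

```text
invalid input at $.targets[0]: expected keys tx, ty, tz, twist
```

```bash
cat > look.py <<'E'
from rig import env, imaging
from h import *
import sys
n=sys.argv[1]; d={}
for k in sys.argv[2:]:
    d[k]=imaging.capture(k); cv2.imwrite(f"pics/{k}{n}.png",d[k]["image"][:,:,::-1])
pickle.dump(d,open(f"d{n}.pkl","wb"))
o=env.observe(); R=cv2.Rodrigues(o["tcp_rot"])[0]
print(o["t"],o["position"].round(1),o["qpos"].round(2),o["wrist_force"].round(1)); print(R.round(3).tolist())
E
python3 look.py 1 wrist
python3 - <<'E'
from h import *
d=pickle.load(open("d0.pkl","rb")); S=d["scene"]
s=lambda u,v:(150+(u+.5)/5.3-.5,150+(v+.5)/5.3-.5)
print(plane(S,s(645,445),0),[plane(S,s(672,212),z).round(0) for z in(120,150,180)])
E
```

```text
0.2 [168.  549.6 230.7] [ 1.07  0.18  1.61  0.    1.35 -0.21] [ 0.5  0.3 -0.2]
[[-0.956, 0.292, -0.001], [0.292, 0.956, -0.001], [0.0, -0.001, -1.0]]
[597.51105571  80.05354691   0.        ] [array([638., 111., 120.]), array([608.,  81., 150.]), array([578.,  51., 180.])]
```

View pics/wrist1.png

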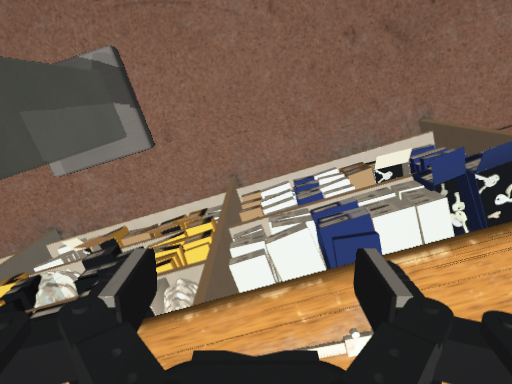

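The wrist view is unchanged because the arm hasn't moved: each row has to contain all four keys.

>>> send_rows:
  targets:
    - {"tx":0,"ty":0,"tz":0,"twist":7.8}
    - {"tx":0,"ty":0,"tz":0,"twist":7.8}
    - {"tx":0,"ty":0,"tz":0,"twist":7.8}
    - {"tx":0,"ty":0,"tz":0,"twist":7.8}
    - {"tx":0,"ty":0,"tz":0,"twist":7.8}
    - {"tx":0,"ty":0,"tz":0,"twist":7.8}
    - {"tx":0,"ty":0,"tz":0,"twist":7.8}
    - {"tx":0,"ty":0,"tz":0,"twist":7.8}
    - {"tx":0,"ty":0,"tz":0,"twist":7.8}
    - {"tx":0,"ty":0,"tz":0,"twist":7.8}
  hand: 1

```text
t: 1.2
position: [168.1, 549.7, 231.0]
tcp_rot: [2.322, 2.116, -0.001]
wrist_force: [0.3, -0.6, -0.1]
opening: 85.3
grip_force: 0.0
```

>>> send_rows:
  targets:
    - {"tx":-1.9,"ty":2.9,"tz":0,"twist":0}
    - {"tx":-1.9,"ty":2.9,"tz":0,"twist":0}
    - {"tx":-1.9,"ty":2.9,"tz":0,"twist":0}
    - {"tx":-1.9,"ty":2.9,"tz":0,"twist":0}
    - {"tx":-1.9,"ty":2.9,"tz":0,"twist":0}
    - {"tx":-1.9,"ty":2.9,"tz":0,"twist":0}
    - {"tx":-1.9,"ty":2.9,"tz":0,"twist":0}
    - {"tx":-1.9,"ty":2.9,"tz":0,"twist":0}
    - {"tx":-1.9,"ty":2.9,"tz":0,"twist":0}
    - {"tx":-1.9,"ty":2.9,"tz":0,"twist":0}
    - {"tx":-1.9,"ty":2.9,"tz":0,"twist":0}
    - {"tx":0,"ty":0,"tz":0,"twist":0}

```text
t: 2.4
position: [470.6, 311.2, 231.1]
tcp_rot: [2.32, 2.117, 0.0]
wrist_force: [0.5, -0.0, -0.3]
opening: 85.4
grip_force: 0.0
```

```bash
python3 look.py 2 wrist
```

```text
2.45 [468.9 312.4 230.9] [ 0.38  0.16  1.64 -0.    1.35  0.47] [-0.3  0.2  0.2]
[[0.091, 0.996, -0.001], [0.996, -0.091, -0.0], [-0.0, -0.0, -1.0]]
```

View pics/wrist2.png

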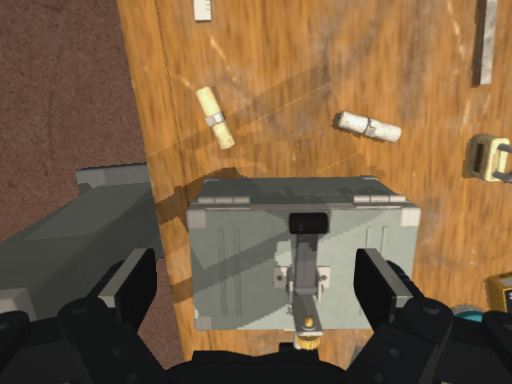

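The wrist view shows the lid from above: hinge edge from (190,207) to (419,206), near edge at about row 330, foot at (308,223), leg down to the pivot brackets near (302,278), screw head at (307,340).

```bash
python3 - <<'E'
from h import *
W=pickle.load(open("d2.pkl","rb"))["wrist"]; d0=pickle.load(open("d0.pkl","rb"))
C,_=ray(W,(256,192)); print("cam",C.round(0))
P=[plane(W,p,116)[:2] for p in((190,207),(419,206),(193,330))]
print(np.round(P,1).tolist(), np.degrees(np.arctan2(*(P[1]-P[0])[::-1])), np.linalg.norm(P[1]-P[0]))
img=W["image"].astype(int); m=(img.max(2)<45); m[:200]=0;m[245:]=0;m[:,:270]=0;m[:,350:]=0
ys,xs=np.nonzero(m); print("foot px",xs.min(),xs.max(),ys.min(),ys.max(),xs.mean(),ys.mean())
uv=(xs.mean(),ys.mean())
for z in(138,142,146,150): print(z,plane(W,uv,z).round(1))
s=lambda u,v:(150+(u+.5)/5.3-.5,150+(v+.5)/5.3-.5); t=lambda u,v:(190+(u+.5)/5.3-.5,180+(v+.5)/5.3-.5)
X,e=tri([ray(W,uv),ray(d0["scene"],s(278,122)),ray(d0["side"],t(375,170))]); print(X.round(1),e)
X,e=tri([ray(W,(307,330)),ray(d0["scene"],s(355,168)),ray(d0["side"],t(455,72))]); print("screw",X.round(1),e)
E
```

```text
cam [477. 383. 373.]
[[416.9, 298.6], [601.1, 282.7], [402.7, 181.5]] -4.951446217820481 184.87355130820174
foot px 289 327 213 234 307.8215189873418 222.98227848101266
138 [508.5 285.1 138. ]
142 [508.  286.8 142. ]
146 [507.5 288.4 146. ]
150 [507.  290.1 150. ]
[507.2 285.5 141.4] [1.4, 1.1, 2.1]
screw [500.6 203.  158.9] [3.3, 0.9, 3.3]
```

>>> send_rows:
  targets:
    - {"tx":-1.2,"ty":2.1,"tz":0,"twist":0}
    - {"tx":-1.1,"ty":2.0,"tz":0,"twist":0}
    - {"tx":0,"ty":0,"tz":2.5,"twist":0}
    - {"tx":0,"ty":0,"tz":2.5,"twist":0}
    - {"tx":0,"ty":0,"tz":2.0,"twist":0}
    - {"tx":0,"ty":0,"tz":2.0,"twist":0}
    - {"tx":0,"ty":0,"tz":1.0,"twist":0}
    - {"tx":0,"ty":0,"tz":0.7,"twist":0}
    - {"tx":0,"ty":0,"tz":0,"twist":0}
    - {"tx":0,"ty":0,"tz":0,"twist":0}

```text
t: 3.45
position: [506.9, 287.8, 125.1]
tcp_rot: [2.316, 2.122, 0.002]
wrist_force: [-0.1, 0.6, -0.2]
opening: 85.5
grip_force: 0.0
```

>>> send_rows:
  targets:
    - {"tx":0,"ty":0,"tz":0,"twist":0}
    - {"tx":0,"ty":0,"tz":0,"twist":0}
    - {"tx":0,"ty":0,"tz":0,"twist":0}
    - {"tx":0,"ty":0,"tz":0,"twist":0}
    - {"tx":0,"ty":0,"tz":0,"twist":0}
    - {"tx":0,"ty":0,"tz":0,"twist":0}
    - {"tx":0,"ty":0,"tz":0,"twist":0}
    - {"tx":0,"ty":0,"tz":0,"twist":0}
  hand: -1

```text
t: 4.25
position: [508.2, 287.4, 125.2]
tcp_rot: [2.316, 2.12, 0.005]
wrist_force: [4.8, -0.2, 0.8]
opening: 26.6
grip_force: 60.8
```

```bash
python3 look.py 3 wrist scene
```

```text
4.35 [508.2 287.4 125.1] [ 0.31  0.31  1.67 -0.    1.15  0.4 ] [5.9 0.2 0.3]
[[0.088, 0.996, 0.003], [0.996, -0.088, 0.001], [0.001, 0.003, -1.0]]
```

>>> send_rows:
  targets:
    - {"tx":-0.22,"ty":0,"tz":-1.03,"twist":0}
    - {"tx":-0.47,"ty":0,"tz":-1.1,"twist":0}
    - {"tx":-0.68,"ty":0,"tz":-0.99,"twist":0}
    - {"tx":-0.86,"ty":0,"tz":-0.83,"twist":0}
    - {"tx":0,"ty":0,"tz":0,"twist":0}

```text
t: 4.85
position: [506.3, 264.9, 164.7]
tcp_rot: [2.317, 2.12, 0.006]
wrist_force: [7.2, 1.7, -4.2]
opening: 26.6
grip_force: 60.0
```

>>> send_rows:
  targets:
    - {"tx":-1.01,"ty":0,"tz":-0.65,"twist":0}
    - {"tx":-1.12,"ty":0,"tz":-0.43,"twist":0}
    - {"tx":-1.18,"ty":0,"tz":-0.2,"twist":0}
    - {"tx":-0.9,"ty":0,"tz":0,"twist":0}
    - {"tx":0,"ty":0,"tz":0,"twist":0}
    - {"tx":0,"ty":0,"tz":0,"twist":0}

```text
t: 5.45
position: [503.1, 223.7, 178.6]
tcp_rot: [2.314, 2.12, 0.008]
wrist_force: [5.3, 2.3, 5.4]
opening: 25.1
grip_force: 58.5
```

```bash
python3 look.py 4 side scene; python3 - <<'E'
import cv2
a=cv2.imread("pics/scene4.png")[110:240,170:300]; b=cv2.imread("pics/side4.png")[140:270,210:340]
cv2.imwrite("pics/m4.png",cv2.resize(cv2.hconcat([a,b]),None,fx=3,fy=3,interpolation=2))
E
```

```text
5.55 [503.1 223.9 178.6] [0.2  0.18 1.72 0.   1.24 0.29] [4.6 2.5 6.3]
[[0.087, 0.996, 0.006], [0.996, -0.087, 0.002], [0.002, 0.006, -1.0]]
```

View pics/m4.png

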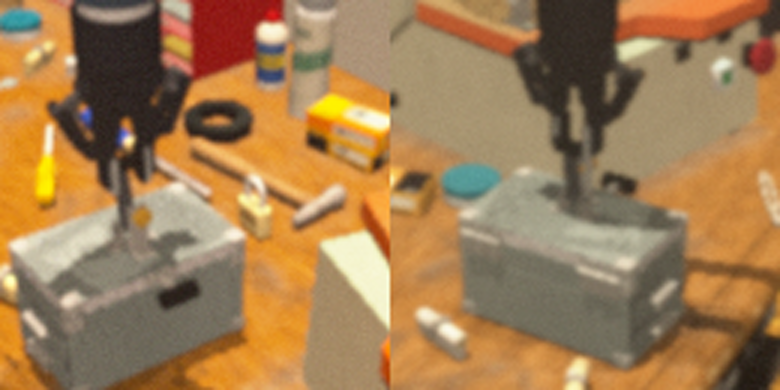

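The leg stands upright between the fingers in both views, with the lid still shut. Next I'll creep towards the stop screw.

>>> send_rows:
  targets:
    - {"tx":-0.2,"ty":0,"tz":0.01,"twist":0}
    - {"tx":-0.15,"ty":0,"tz":0.02,"twist":0}
    - {"tx":-0.15,"ty":0,"tz":0.02,"twist":0}
    - {"tx":0,"ty":0,"tz":0,"twist":0}

```text
t: 5.95
position: [502.8, 219.7, 178.7]
tcp_rot: [2.314, 2.121, 0.011]
wrist_force: [3.6, 3.4, 8.4]
opening: 24.8
grip_force: 58.3
```

>>> send_rows:
  targets:
    - {"tx":-0.1,"ty":0,"tz":0.02,"twist":0}
    - {"tx":-0.1,"ty":0,"tz":0.02,"twist":0}
    - {"tx":0,"ty":0,"tz":0,"twist":0}

```text
t: 6.25
position: [502.8, 217.9, 178.6]
tcp_rot: [2.314, 2.122, 0.011]
wrist_force: [2.7, 4.7, 10.7]
opening: 24.8
grip_force: 58.2
```

>>> send_rows:
  targets:
    - {"tx":-0.1,"ty":0,"tz":0.02,"twist":0}
    - {"tx":-0.1,"ty":0,"tz":0.02,"twist":0}
    - {"tx":0,"ty":0,"tz":0,"twist":0}

```text
t: 6.55
position: [502.3, 215.5, 178.2]
tcp_rot: [2.316, 2.12, 0.01]
wrist_force: [1.8, 3.3, 12.2]
opening: 23.9
grip_force: 58.0
```

>>> send_rows:
  targets:
    - {"tx":-0.1,"ty":0,"tz":-0.08,"twist":0}
    - {"tx":-0.1,"ty":0,"tz":-0.08,"twist":0}
    - {"tx":0,"ty":0,"tz":0,"twist":0}

```text
t: 6.85
position: [501.9, 213.0, 178.2]
tcp_rot: [2.316, 2.12, 0.008]
wrist_force: [6.9, 1.4, 2.3]
opening: 24.5
grip_force: 58.7
```

>>> send_rows:
  targets:
    - {"tx":-0.1,"ty":0,"tz":0,"twist":0}
    - {"tx":-0.1,"ty":0,"tz":0,"twist":0}
    - {"tx":0,"ty":0,"tz":0,"twist":0}

```text
t: 7.15
position: [501.7, 211.0, 178.0]
tcp_rot: [2.316, 2.12, 0.007]
wrist_force: [5.9, 2.5, 0.8]
opening: 23.8
grip_force: 58.6
```

```bash
python3 look.py 5 side scene; python3 - <<'E'
import cv2
a=cv2.imread("pics/scene5.png")[155:235,190:270]; b=cv2.imread("pics/side5.png")[165:245,230:310]
cv2.imwrite("pics/m5.png",cv2.resize(cv2.hconcat([a,b]),None,fx=5,fy=5,interpolation=2))
E
```

```text
7.25 [501.7 211.  178. ] [0.18 0.16 1.74 0.   1.23 0.27] [7.4 2.4 1.4]
[[0.088, 0.996, 0.005], [0.996, -0.088, 0.002], [0.002, 0.004, -1.0]]
```

View pics/m5.png

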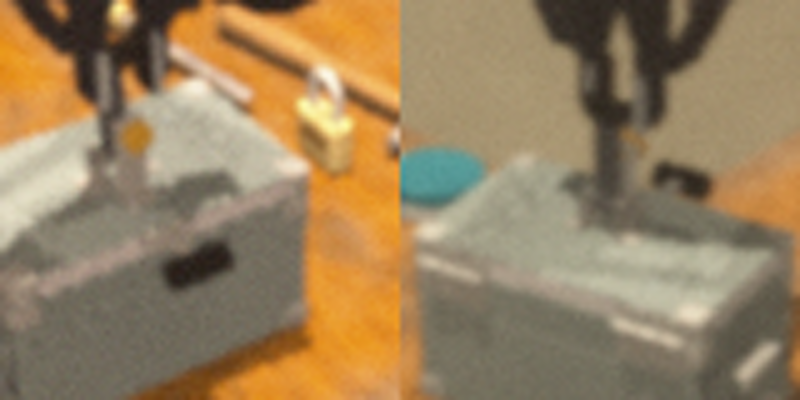

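The leg still stands between the fingers and leans slightly towards the lug. The force shows no stop contact yet, so I'll keep creeping.

>>> send_rows:
  targets:
    - {"tx":-0.1,"ty":0,"tz":0.02,"twist":0}
    - {"tx":0,"ty":0,"tz":0,"twist":0}
    - {"tx":0,"ty":0,"tz":0,"twist":0}

```text
t: 7.55
position: [501.6, 210.0, 177.9]
tcp_rot: [2.316, 2.12, 0.007]
wrist_force: [6.4, 3.1, 1.4]
opening: 23.8
grip_force: 58.6
```

>>> send_rows:
  targets:
    - {"tx":-0.1,"ty":0,"tz":0.02,"twist":0}
    - {"tx":0,"ty":0,"tz":0,"twist":0}
    - {"tx":0,"ty":0,"tz":0,"twist":0}

```text
t: 7.85
position: [501.6, 209.1, 177.7]
tcp_rot: [2.316, 2.12, 0.008]
wrist_force: [6.6, 2.4, 2.4]
opening: 24.2
grip_force: 58.5
```

>>> send_rows:
  targets:
    - {"tx":-0.1,"ty":0,"tz":0.02,"twist":0}
    - {"tx":0,"ty":0,"tz":0,"twist":0}
    - {"tx":0,"ty":0,"tz":0,"twist":0}

```text
t: 8.15
position: [501.5, 208.1, 177.5]
tcp_rot: [2.316, 2.12, 0.008]
wrist_force: [6.9, 3.7, 2.4]
opening: 24.0
grip_force: 58.5
```

>>> send_rows:
  targets:
    - {"tx":-0.1,"ty":0,"tz":0.02,"twist":0}
    - {"tx":0,"ty":0,"tz":0,"twist":0}
    - {"tx":0,"ty":0,"tz":0,"twist":0}

```text
t: 8.45
position: [501.4, 207.1, 177.4]
tcp_rot: [2.316, 2.12, 0.008]
wrist_force: [7.3, 3.5, 2.1]
opening: 24.0
grip_force: 58.5
```

>>> send_rows:
  targets:
    - {"tx":-0.1,"ty":0,"tz":0.02,"twist":0}
    - {"tx":0,"ty":0,"tz":0,"twist":0}
    - {"tx":0,"ty":0,"tz":0,"twist":0}

```text
t: 8.75
position: [501.3, 206.1, 177.1]
tcp_rot: [2.316, 2.12, 0.008]
wrist_force: [7.3, 2.9, 2.6]
opening: 23.5
grip_force: 58.5
```

>>> send_rows:
  targets:
    - {"tx":-0.1,"ty":0,"tz":0.02,"twist":0}
    - {"tx":0,"ty":0,"tz":0,"twist":0}
    - {"tx":0,"ty":0,"tz":0,"twist":0}

```text
t: 9.05
position: [501.2, 205.1, 176.9]
tcp_rot: [2.316, 2.12, 0.008]
wrist_force: [6.2, 1.8, 2.1]
opening: 23.7
grip_force: 58.5
```

>>> send_rows:
  targets:
    - {"tx":-0.1,"ty":0,"tz":0.03,"twist":0}
    - {"tx":0,"ty":0,"tz":0,"twist":0}
    - {"tx":0,"ty":0,"tz":0,"twist":0}

```text
t: 9.35
position: [501.1, 203.5, 176.4]
tcp_rot: [2.314, 2.121, 0.006]
wrist_force: [6.7, 1.4, 0.2]
opening: 21.0
grip_force: 58.6
```

>>> send_rows:
  targets:
    - {"tx":-0.1,"ty":0,"tz":0.03,"twist":0}
    - {"tx":0,"ty":0,"tz":0,"twist":0}
    - {"tx":0,"ty":0,"tz":0,"twist":0}

```text
t: 9.65
position: [498.4, 202.2, 174.7]
tcp_rot: [-2.316, -2.122, 0.002]
wrist_force: [0.1, -0.3, -0.2]
opening: 0.7
grip_force: 0.0
```

```bash
python3 look.py 6 side scene wrist
```

```text
9.8 [498.3 202.3 174.5] [0.16 0.16 1.75 0.   1.23 0.25] [-0.6 -0.2 -0.4]
[[0.087, 0.996, -0.002], [0.996, -0.087, -0.0], [-0.0, -0.002, -1.0]]
```

The fingers closed to 0.7 mm, so the foot slid out of the pads near the end. I'll rise clear, move to the hinge side of the leg and take one composite look.

>>> send_rows:
  targets:
    - {"tx":0,"ty":0,"tz":-2,"twist":0}
    - {"tx":0,"ty":0,"tz":-2,"twist":0}
    - {"tx":0,"ty":0,"tz":-2,"twist":0}
    - {"tx":2.5,"ty":0,"tz":0,"twist":0}
    - {"tx":2.5,"ty":0,"tz":0,"twist":0}
    - {"tx":2.5,"ty":0,"tz":0,"twist":0}
    - {"tx":0,"ty":0,"tz":0,"twist":0}

```text
t: 10.5
position: [505.0, 279.2, 234.7]
tcp_rot: [-2.313, -2.125, 0.0]
wrist_force: [0.9, -0.2, -0.3]
opening: 0.5
grip_force: 0.0
```

```bash
python3 look.py 7 side scene wrist; python3 - <<'E'
import cv2, numpy as np
a=cv2.imread("pics/scene7.png")[150:230,190:270]; b=cv2.imread("pics/side7.png")[165:245,230:310]
w=cv2.imread("pics/wrist7.png")[184:384,160:430]
r=lambda x,s:cv2.resize(x,None,fx=s,fy=s,interpolation=2)
A=np.zeros((600,800,3),np.uint8); A[:400,:400]=r(a,5); A[:400,400:]=r(b,5); q=cv2.resize(w,(270,200)); A[400:,:270]=q
c=cv2.imread("pics/scene6.png")[160:210,200:250]; A[400:,300:500]=r(c,4); c=cv2.imread("pics/side6.png")[170:220,240:290]; A[400:,520:720]=r(c,4)
cv2.imwrite("pics/m7.png",A)
E
```

```text
10.65 [505.2 276.6 234.6] [ 0.3   0.18  1.6  -0.    1.36  0.38] [-0.3 -0.3 -0.8]
[[0.087, 0.996, -0.001], [0.996, -0.087, -0.001], [-0.001, -0.001, -1.0]]
```

View pics/m7.png

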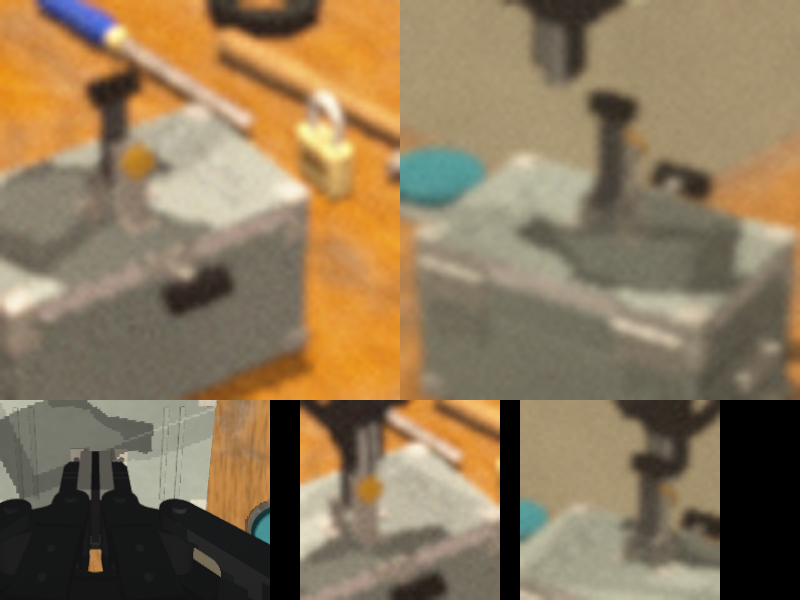

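The leg stands up, with its foot at scene crop (113,86) and side crop (612,105) and the lid shut. The closed fingers are up on the hinge side at side crop (558,80).

```bash
python3 - <<'E'
from h import *
d=pickle.load(open("d7.pkl","rb"))
def cen(c,x0,y0,x1,y1,th=70):
    im=c["image"].astype(int)[y0:y1,x0:x1]; ys,xs=np.nonzero(im.max(2)<th); return (xs.mean()+x0,ys.mean()+y0,len(xs))
s=cen(d["scene"],205,160,220,174); t=cen(d["side"],265,180,281,191); print(s,t)
X,e=tri([ray(d["scene"],s[:2]),ray(d["side"],t[:2])]); print(X.round(1),e)
X,e=tri([ray(d["scene"],(190+113/5-.4,150+86/5-.4)),ray(d["side"],(230+212/5-.4,165+105/5-.4))]); print(X.round(1),e)
c=np.array([501.5,229.5]); ey=np.array([.087,.996]); p=c-3.5*ey
print("rel pivot",(X[:2]-p)@ey, X[2]-134)
E
```

```text
(np.float64(212.45945945945945), np.float64(168.05405405405406), 37) (np.float64(272.09375), np.float64(186.34375), 32)
[501.4 219.5 191.8] [0.3, 0.3]
[501.4 220.6 194.9] [0.6, 0.6]
rel pivot -5.358714713042069 60.918567184003564
```

The foot is only about 5 mm past square and slid in the pads before the end. I'll press it home with the closed fingers from the hinge side instead.

>>> send_rows:
  targets:
    - {"tx":0,"ty":0,"tz":2.5,"twist":0}
    - {"tx":0,"ty":0,"tz":2.4,"twist":0}
    - {"tx":-1.0,"ty":0,"tz":0,"twist":0}
    - {"tx":-1.0,"ty":0,"tz":0,"twist":0}
    - {"tx":-0.8,"ty":0,"tz":0,"twist":0}
    - {"tx":0,"ty":0,"tz":0,"twist":0}
  hand: -1

```text
t: 11.25
position: [504.1, 247.7, 187.7]
tcp_rot: [2.317, 2.119, 0.003]
wrist_force: [0.2, 0.1, -0.1]
opening: -0.1
grip_force: 0.0
```

>>> send_rows:
  targets:
    - {"tx":-0.2,"ty":0,"tz":0,"twist":0}
    - {"tx":-0.2,"ty":0,"tz":0,"twist":0}
    - {"tx":-0.1,"ty":0,"tz":0,"twist":0}
    - {"tx":0,"ty":0,"tz":0,"twist":0}

```text
t: 11.65
position: [502.7, 244.2, 186.2]
tcp_rot: [2.316, 2.123, 0.0]
wrist_force: [0.4, 0.6, -0.3]
opening: 0.1
grip_force: 0.0
```

>>> send_rows:
  targets:
    - {"tx":-0.1,"ty":0,"tz":0,"twist":0}
    - {"tx":-0.1,"ty":0,"tz":0,"twist":0}
    - {"tx":0,"ty":0,"tz":0,"twist":0}

```text
t: 11.95
position: [502.5, 242.1, 186.0]
tcp_rot: [-2.316, -2.122, 0.0]
wrist_force: [-0.6, -1.3, -0.8]
opening: -0.2
grip_force: 0.0
```

>>> send_rows:
  targets:
    - {"tx":-0.1,"ty":0,"tz":0,"twist":0}
    - {"tx":-0.1,"ty":0,"tz":0,"twist":0}
    - {"tx":0,"ty":0,"tz":0,"twist":0}

```text
t: 12.25
position: [502.4, 240.1, 186.1]
tcp_rot: [-2.316, -2.122, -0.0]
wrist_force: [-0.3, 0.3, -0.3]
opening: 0.0
grip_force: 0.0
```

>>> send_rows:
  targets:
    - {"tx":-0.1,"ty":0,"tz":0,"twist":0}
    - {"tx":-0.1,"ty":0,"tz":0,"twist":0}
    - {"tx":0,"ty":0,"tz":0,"twist":0}

```text
t: 12.55
position: [502.2, 238.1, 186.1]
tcp_rot: [-2.316, -2.122, -0.0]
wrist_force: [-0.1, -0.2, 0.7]
opening: 0.2
grip_force: 0.4
```

>>> send_rows:
  targets:
    - {"tx":-0.1,"ty":0,"tz":0,"twist":0}
    - {"tx":-0.1,"ty":0,"tz":0,"twist":0}
    - {"tx":0,"ty":0,"tz":0,"twist":0}

```text
t: 12.85
position: [502.1, 236.0, 186.1]
tcp_rot: [2.316, 2.122, -0.0]
wrist_force: [-0.4, 0.9, 0.0]
opening: -0.2
grip_force: 0.3
```

>>> send_rows:
  targets:
    - {"tx":-0.1,"ty":0,"tz":0,"twist":0}
    - {"tx":-0.1,"ty":0,"tz":0,"twist":0}
    - {"tx":0,"ty":0,"tz":0,"twist":0}

```text
t: 13.15
position: [501.9, 234.0, 186.0]
tcp_rot: [2.316, 2.122, -0.0]
wrist_force: [0.2, 1.2, -0.4]
opening: -0.1
grip_force: 0.3
```

>>> send_rows:
  targets:
    - {"tx":-0.1,"ty":0,"tz":0,"twist":0}
    - {"tx":0,"ty":0,"tz":0,"twist":0}
    - {"tx":0,"ty":0,"tz":0,"twist":0}

```text
t: 13.45
position: [501.8, 233.1, 186.1]
tcp_rot: [2.316, 2.122, -0.0]
wrist_force: [0.7, 0.9, -0.3]
opening: 0.0
grip_force: 0.2
```

>>> send_rows:
  targets:
    - {"tx":-0.1,"ty":0,"tz":0,"twist":0}
    - {"tx":0,"ty":0,"tz":0,"twist":0}
    - {"tx":0,"ty":0,"tz":0,"twist":0}

```text
t: 13.75
position: [501.7, 232.1, 186.1]
tcp_rot: [2.316, 2.122, -0.0]
wrist_force: [-0.1, 1.2, 0.0]
opening: 0.0
grip_force: 0.3
```

>>> send_rows:
  targets:
    - {"tx":-0.1,"ty":0,"tz":0,"twist":0}
    - {"tx":0,"ty":0,"tz":0,"twist":0}
    - {"tx":0,"ty":0,"tz":0,"twist":0}

```text
t: 14.05
position: [501.6, 231.1, 186.1]
tcp_rot: [2.316, 2.122, -0.0]
wrist_force: [-0.1, 1.1, -0.6]
opening: 0.1
grip_force: 0.4
```

>>> send_rows:
  targets:
    - {"tx":-0.1,"ty":0,"tz":0,"twist":0}
    - {"tx":0,"ty":0,"tz":0,"twist":0}
    - {"tx":0,"ty":0,"tz":0,"twist":0}

```text
t: 14.35
position: [501.5, 230.2, 186.0]
tcp_rot: [-2.316, -2.122, -0.0]
wrist_force: [0.7, 1.8, -1.2]
opening: 0.3
grip_force: 1.0
```

>>> send_rows:
  targets:
    - {"tx":-0.1,"ty":0,"tz":0,"twist":0}
    - {"tx":0,"ty":0,"tz":0,"twist":0}
    - {"tx":0,"ty":0,"tz":0,"twist":0}

```text
t: 14.65
position: [501.4, 229.5, 186.0]
tcp_rot: [-2.316, -2.122, -0.001]
wrist_force: [1.0, 4.8, -3.3]
opening: 0.1
grip_force: 2.4
```

The force is now rising at a standstill, so the leg has met the stop. One more small push, then hold.

>>> send_rows:
  targets:
    - {"tx":-0.1,"ty":0,"tz":0,"twist":0}
    - {"tx":0,"ty":0,"tz":0,"twist":0}
    - {"tx":0,"ty":0,"tz":0,"twist":0}

```text
t: 14.95
position: [501.4, 228.9, 186.0]
tcp_rot: [-2.316, -2.122, -0.002]
wrist_force: [0.4, 6.4, -4.7]
opening: 0.1
grip_force: 3.3
```

```bash
python3 look.py 8 side scene; python3 - <<'E'
from h import *
d=pickle.load(open("d0.pkl","rb")); e=pickle.load(open("d8.pkl","rb"))
# pull (black) in both views, before / after: has the lid moved?
for k,(x0,y0,x1,y1) in {"scene":(215,200,245,220),"side":(276,192,296,208)}.items():
    for c in (d[k],e[k]):
        im=c["image"].astype(int)[y0:y1,x0:x1]; ys,xs=np.nonzero(im.max(2)<75); print(k,xs.mean()+x0,ys.mean()+y0,len(xs))
E
```

```text
15.05 [501.3 228.9 185.9] [0.21 0.17 1.71 0.   1.26 0.3 ] [ 1.8  7.3 -2.8]
[[0.087, 0.996, 0.0], [0.996, -0.087, 0.001], [0.001, 0.0, -1.0]]
scene 228.89333333333335 208.02666666666667 75
scene 229.24358974358975 207.66666666666666 78
side 287.73333333333335 201.06666666666666 15
side 286.2413793103448 200.44827586206895 29
```

The leg is pressed on its screw at about 7 N at the foot, which is roughly 15 N at the tip, and the lid is still shut. Now I'll go over to the pull.

>>> send_rows:
  targets:
    - {"tx":1.0,"ty":0,"tz":0,"twist":0}
    - {"tx":3.0,"ty":0,"tz":0,"twist":0}
    - {"tx":0,"ty":0,"tz":-3.5,"twist":0}
    - {"tx":0,"ty":0,"tz":-3.5,"twist":0}
    - {"tx":-3.0,"ty":0,"tz":0,"twist":0}
    - {"tx":-3.3,"ty":0,"tz":0,"twist":0}
    - {"tx":-3.3,"ty":0.1,"tz":0,"twist":0}
    - {"tx":-3.2,"ty":0,"tz":0,"twist":0}
    - {"tx":0,"ty":0,"tz":0,"twist":0}
    - {"tx":0,"ty":0,"tz":0,"twist":0}

```text
t: 16.05
position: [494.9, 139.9, 256.5]
tcp_rot: [2.318, 2.12, 0.0]
wrist_force: [0.5, 1.3, 0.3]
opening: -0.1
grip_force: 0.0
```

>>> send_rows:
  targets:
    - {"tx":0,"ty":0,"tz":0,"twist":0}
    - {"tx":0,"ty":0,"tz":0,"twist":0}
    - {"tx":0,"ty":0,"tz":0,"twist":0}
    - {"tx":0,"ty":0,"tz":0,"twist":0}
  hand: 1

```text
t: 16.45
position: [494.6, 141.0, 256.0]
tcp_rot: [-2.315, -2.123, 0.0]
wrist_force: [-0.5, -0.4, 0.3]
opening: 58.2
grip_force: 0.0
```

```bash
python3 look.py 9 wrist side scene; python3 - <<'E'
from h import *
d=pickle.load(open("d9.pkl","rb"))
for k,X in (("wrist",(494.5,140.2,108)),("scene",(494.5,140.2,108)),("side",(494.5,140.2,108)),("wrist",(500,210,192)),("side",(500,210,192)),("scene",(500,210,192))):
    p=proj(d[k],X); x,y=p.round().astype(int); r=26 if k=="wrist" else 12
    im=d[k]["image"].astype(int)
    a=im[max(0,y-r):y+r,max(0,x-r):x+r].max(2); ys,xs=np.nonzero(a<70)
    print(k,p.round(1),len(xs), (xs.mean()+max(0,x-r)).round(1) if len(xs) else None,(ys.mean()+max(0,y-r)).round(1) if len(xs) else None)
b=np.pi; r=151.2; f=.053
ths=np.r_[0,.04,.1,np.arange(.2,2.21,.1),np.arange(2.26,3.15,.06)]
y=-r*np.cos(ths+f); z=r*np.sin(ths+f)
for t,dy,dz in zip(ths[1:],np.diff(y),np.diff(z)): print(f"{t:.2f}: {dy/10:.2f} {-dz/10:.2f}",end=" | ")
E
```

```text
16.6 [494.6 140.7 256. ] [ 0.05  0.02  1.73 -0.    1.39  0.13] [-0.4 -0.2 -0.4]
[[0.087, 0.996, -0.0], [0.996, -0.087, -0.0], [-0.0, -0.0, -1.0]]
wrist [254.7 177.4] 783 257.1 176.8
scene [229.  208.1] 71 229.2 207.8
side [285.7 200.6] 16 287.8 201.2
wrist [253.6  97. ] 1485 256.8 91.9
side [273.9 184.9] 21 274.0 185.5
scene [214.  169.7] 49 213.4 168.9
0.04: 0.04 -0.60 | 0.10: 0.11 -0.90 | 0.20: 0.30 -1.48 | 0.30: 0.45 -1.44 | 0.40: 0.59 -1.39 | 0.50: 0.73 -1.32 | 0.60: 0.86 -1.24 | 0.70: 0.98 -1.15 | 0.80: 1.09 -1.05 | 0.90: 1.19 -0.94 | 1.00: 1.27 -0.81 | 1.10: 1.35 -0.68 | 1.20: 1.41 -0.54 | 1.30: 1.46 -0.40 | 1.40: 1.49 -0.25 | 1.50: 1.51 -0.10 | 1.60: 1.51 0.05 | 1.70: 1.50 0.20 | 1.80: 1.47 0.35 | 1.90: 1.43 0.49 | 2.00: 1.37 0.63 | 2.10: 1.30 0.77 | 2.20: 1.22 0.89 | 2.26: 0.69 0.59 | 2.32: 0.65 0.63 | 2.38: 0.61 0.67 | 2.44: 0.57 0.71 | 2.50: 0.53 0.74 | 2.56: 0.48 0.77 | 2.62: 0.43 0.80 | 2.68: 0.39 0.82 | 2.74: 0.34 0.84 | 2.80: 0.28 0.86 | 2.86: 0.23 0.88 | 2.92: 0.18 0.89 | 2.98: 0.13 0.90 | 3.04: 0.07 0.90 | 3.10: 0.02 0.91 |
```

Predicted and seen pixels for the pull and the leg foot agree to within about 2 px, apart from a 5 px row offset for the foot in the wrist view. I'll descend and pinch the pull at its ends.

>>> send_rows:
  targets:
    - {"tx":0,"ty":0.1,"tz":2.5,"twist":0}
    - {"tx":0,"ty":0,"tz":2.5,"twist":0}
    - {"tx":0,"ty":0,"tz":2.5,"twist":0}
    - {"tx":0,"ty":0,"tz":2.5,"twist":0}
    - {"tx":0,"ty":0,"tz":2.5,"twist":0}
    - {"tx":0,"ty":0,"tz":2.5,"twist":0}
    - {"tx":0,"ty":0,"tz":1.5,"twist":0}
    - {"tx":0,"ty":0,"tz":0.7,"twist":0}
    - {"tx":0,"ty":0,"tz":0,"twist":0}
    - {"tx":0,"ty":0,"tz":0,"twist":0}

```text
t: 17.6
position: [496.3, 140.4, 84.9]
tcp_rot: [2.316, 2.122, 0.001]
wrist_force: [0.1, 0.2, 0.7]
opening: 85.4
grip_force: 0.0
```

>>> send_rows:
  targets:
    - {"tx":0,"ty":0,"tz":0,"twist":0}
    - {"tx":0,"ty":0,"tz":0,"twist":0}
    - {"tx":0,"ty":0,"tz":0,"twist":0}
    - {"tx":0,"ty":0,"tz":0,"twist":0}
    - {"tx":0,"ty":0,"tz":0,"twist":0}
    - {"tx":0,"ty":0,"tz":0,"twist":0}
    - {"tx":0,"ty":0,"tz":0,"twist":0}
  hand: -1

```text
t: 18.3
position: [496.5, 140.3, 84.9]
tcp_rot: [2.315, 2.122, 0.002]
wrist_force: [-0.8, 0.1, 5.9]
opening: 35.4
grip_force: 60.5
```

>>> send_rows:
  targets:
    - {"tx":0.04,"ty":0,"tz":-0.6,"twist":0}
    - {"tx":0.11,"ty":0,"tz":-0.9,"twist":0}
    - {"tx":0.3,"ty":0,"tz":-1.48,"twist":0}
    - {"tx":0.45,"ty":0,"tz":-1.44,"twist":0}
    - {"tx":0.59,"ty":0,"tz":-1.39,"twist":0}

```text
t: 18.8
position: [497.6, 154.6, 142.3]
tcp_rot: [2.315, 2.121, 0.0]
wrist_force: [7.7, 0.1, -7.0]
opening: 34.7
grip_force: 60.3
```

>>> send_rows:
  targets:
    - {"tx":0.73,"ty":0,"tz":-1.32,"twist":0}
    - {"tx":0.86,"ty":0,"tz":-1.24,"twist":0}
    - {"tx":0.98,"ty":0,"tz":-1.15,"twist":0}
    - {"tx":1.09,"ty":0,"tz":-1.05,"twist":0}
    - {"tx":1.19,"ty":0,"tz":-0.94,"twist":0}

```text
t: 19.3
position: [501.5, 202.3, 199.3]
tcp_rot: [2.315, 2.12, -0.003]
wrist_force: [4.6, -3.4, -2.1]
opening: 35.0
grip_force: 60.3
```

>>> send_rows:
  targets:
    - {"tx":1.27,"ty":0,"tz":-0.81,"twist":0}
    - {"tx":1.35,"ty":0,"tz":-0.68,"twist":0}
    - {"tx":1.41,"ty":0,"tz":-0.54,"twist":0}
    - {"tx":1.46,"ty":0,"tz":-0.4,"twist":0}
    - {"tx":1.49,"ty":0,"tz":-0.25,"twist":0}
    - {"tx":1.51,"ty":0,"tz":-0.1,"twist":0}

```text
t: 19.9
position: [508.5, 288.1, 227.7]
tcp_rot: [2.316, 2.121, -0.002]
wrist_force: [-0.5, -3.8, 2.2]
opening: 35.0
grip_force: 61.9
```

>>> send_rows:
  targets:
    - {"tx":1.51,"ty":0,"tz":0.05,"twist":0}
    - {"tx":1.5,"ty":0,"tz":0.2,"twist":0}
    - {"tx":1.47,"ty":0,"tz":0.35,"twist":0}
    - {"tx":1.43,"ty":0,"tz":0.49,"twist":0}
    - {"tx":1.37,"ty":0,"tz":0.63,"twist":0}

```text
t: 20.4
position: [514.6, 361.9, 209.7]
tcp_rot: [-2.315, -2.122, 0.0]
wrist_force: [-1.8, -1.0, 3.1]
opening: 35.2
grip_force: 67.5
```

>>> send_rows:
  targets:
    - {"tx":0.66,"ty":0,"tz":0.37,"twist":0}
    - {"tx":0.64,"ty":0,"tz":0.4,"twist":0}
    - {"tx":0.62,"ty":0,"tz":0.43,"twist":0}
    - {"tx":0.6,"ty":0,"tz":0.46,"twist":0}
    - {"tx":0.69,"ty":0,"tz":0.59,"twist":0}
    - {"tx":0.65,"ty":0,"tz":0.63,"twist":0}
    - {"tx":0.61,"ty":0,"tz":0.67,"twist":0}
    - {"tx":0.57,"ty":0,"tz":0.71,"twist":0}
    - {"tx":0.53,"ty":0,"tz":0.74,"twist":0}

```text
t: 21.3
position: [519.0, 416.3, 158.4]
tcp_rot: [-2.316, -2.122, 0.003]
wrist_force: [-4.0, 0.5, 1.1]
opening: 35.0
grip_force: 75.6
```

>>> send_rows:
  targets:
    - {"tx":0.48,"ty":0,"tz":0.77,"twist":0}
    - {"tx":0.43,"ty":0,"tz":0.8,"twist":0}
    - {"tx":0.39,"ty":0,"tz":0.82,"twist":0}
    - {"tx":0.34,"ty":0,"tz":0.84,"twist":0}
    - {"tx":0.28,"ty":0,"tz":0.86,"twist":0}
    - {"tx":0,"ty":0,"tz":0,"twist":0}

```text
t: 21.9
position: [520.5, 434.8, 116.3]
tcp_rot: [-2.316, -2.122, 0.005]
wrist_force: [-4.6, -1.3, 0.2]
opening: 35.1
grip_force: 76.1
```

>>> send_rows:
  targets:
    - {"tx":0.12,"ty":0,"tz":0.44,"twist":0}
    - {"tx":0.11,"ty":0,"tz":0.44,"twist":0}
    - {"tx":0.1,"ty":0,"tz":0.44,"twist":0}
    - {"tx":0.08,"ty":0,"tz":0.45,"twist":0}
    - {"tx":0.07,"ty":0,"tz":0.45,"twist":0}
    - {"tx":0.06,"ty":0,"tz":0.45,"twist":0}
    - {"tx":0.04,"ty":0,"tz":0.45,"twist":0}
    - {"tx":0.03,"ty":0,"tz":0.45,"twist":0}
    - {"tx":0,"ty":0,"tz":0,"twist":0}

```text
t: 22.8
position: [521.0, 440.3, 81.9]
tcp_rot: [-2.316, -2.122, 0.005]
wrist_force: [-6.3, -2.7, 0.4]
opening: 35.2
grip_force: 75.7
```

>>> send_rows:
  targets:
    - {"tx":0.01,"ty":0,"tz":0.2,"twist":0}
    - {"tx":0,"ty":0,"tz":0.2,"twist":0}
    - {"tx":0,"ty":0,"tz":0.2,"twist":0}
    - {"tx":0,"ty":0,"tz":0,"twist":0}

```text
t: 23.2
position: [521.0, 440.5, 76.4]
tcp_rot: [-2.316, -2.122, 0.005]
wrist_force: [-6.2, -2.8, 1.5]
opening: 35.1
grip_force: 75.6
```

>>> send_rows:
  targets:
    - {"tx":0,"ty":0,"tz":0.2,"twist":0}
    - {"tx":0,"ty":0,"tz":0.2,"twist":0}
    - {"tx":0,"ty":0,"tz":0,"twist":0}

```text
t: 23.5
position: [521.0, 440.5, 72.4]
tcp_rot: [-2.316, -2.122, 0.005]
wrist_force: [-6.8, -3.0, 1.3]
opening: 34.9
grip_force: 75.5
```

>>> send_rows:
  targets:
    - {"tx":0,"ty":0,"tz":0.15,"twist":0}
    - {"tx":0,"ty":0,"tz":0.15,"twist":0}
    - {"tx":0,"ty":0,"tz":0,"twist":0}

```text
t: 23.8
position: [521.0, 440.5, 69.5]
tcp_rot: [-2.316, -2.122, 0.005]
wrist_force: [-7.3, -2.8, 2.4]
opening: 34.8
grip_force: 75.5
```

>>> send_rows:
  targets:
    - {"tx":0,"ty":0,"tz":0.1,"twist":0}
    - {"tx":0,"ty":0,"tz":0.1,"twist":0}
    - {"tx":0,"ty":0,"tz":0,"twist":0}

```text
t: 24.1
position: [521.0, 440.4, 67.5]
tcp_rot: [-2.316, -2.122, 0.005]
wrist_force: [-6.8, -2.7, 1.1]
opening: 35.1
grip_force: 75.4
```

>>> send_rows:
  targets:
    - {"tx":0,"ty":0,"tz":0.1,"twist":0}
    - {"tx":0,"ty":0,"tz":0.1,"twist":0}
    - {"tx":0,"ty":0,"tz":0,"twist":0}

```text
t: 24.4
position: [521.0, 440.3, 65.5]
tcp_rot: [-2.316, -2.122, 0.006]
wrist_force: [-5.5, -3.8, 1.2]
opening: 35.2
grip_force: 75.4
```

```bash
python3 look.py 10 side scene; python3 - <<'E'
from h import *
d=pickle.load(open("d10.pkl","rb"))
# pull position if level
ey=np.array([.087,.996]); c=np.array([501.5,229.5]); h=c+61.5*ey
for th in (3.0,3.08,3.14,3.2):
    a=th+.053; X=np.r_[h-151.2*np.cos(a)*ey,100+151.2*np.sin(a)]; print(th,X.round(1),proj(d["side"],X).round(1),proj(d["scene"],X).round(1))
E
```

```text
24.5 [521.  440.3  65.5] [ 0.53  0.59  1.42 -0.    1.14  0.62] [-5.6 -2.6  1.4]
[[0.087, 0.996, -0.003], [0.996, -0.087, -0.002], [-0.003, -0.003, -1.0]]
3.0 [520.  440.8 113.4] [227.3 246.8] [178.8 158.4]
3.08 [520.  441.3 101.3] [227.3 250.8] [179.1 161.6]
3.14 [520.  441.2  92.2] [227.5 253.6] [179.4 164. ]
3.2 [519.9 440.4  83.2] [227.9 256.4] [179.8 166.5]
```

>>> send_rows:
  targets:
    - {"tx":0,"ty":0,"tz":0.1,"twist":0}
    - {"tx":0,"ty":0,"tz":0.1,"twist":0}
    - {"tx":0,"ty":0,"tz":0,"twist":0}

```text
t: 24.8
position: [520.9, 440.2, 63.5]
tcp_rot: [-2.316, -2.122, 0.006]
wrist_force: [-6.8, -4.0, 1.4]
opening: 34.9
grip_force: 75.3
```

>>> send_rows:
  targets:
    - {"tx":0,"ty":0,"tz":0.1,"twist":0}
    - {"tx":0,"ty":0,"tz":0.1,"twist":0}
    - {"tx":0,"ty":0,"tz":0,"twist":0}

```text
t: 25.1
position: [521.0, 440.1, 62.6]
tcp_rot: [2.316, 2.122, -0.006]
wrist_force: [-9.1, -5.6, 7.8]
opening: 34.8
grip_force: 76.0
```

```bash
python3 look.py 11 side scene; python3 - <<'E'
from h import *
d=pickle.load(open("d11.pkl","rb"))
im=d["side"]["image"].astype(int)
# coarse luminance map round the lid edge in the side view
ey=np.array([.087,.996]); ex=np.array([.996,-.087]); c=np.array([501.5,229.5]); h=c+61.5*ey
def pt(th,s,n,x=0):  # s toward pull, n out of outer face, x along hinge
    y=-s*np.cos(th)-0; 
    u=np.array([-np.cos(th),np.sin(th)]); v=np.array([np.sin(th),np.cos(th)])
    q=s*u+n*v; return np.r_[h+q[0]*ey+x*ex,100+q[1]]
# lid free edge, inner-face corners at x=+-85: brightness profile down image col
for x in (-80,-60,60,80):
    q={th:proj(d["side"],pt(th,119,0,x)).round(1).tolist() for th in(3.08,3.14,3.2)}
    u=int(round(q[3.14][0])); v=int(round(q[3.14][1])); print(x,q,u,v,im[v-10:v+14,u].sum(1).tolist())
E
```

```text
25.2 [521.  440.1  62.7] [ 0.53  0.59  1.42 -0.    1.14  0.62] [-9.4 -6.8  7.4]
[[0.087, 0.996, -0.003], [0.996, -0.087, -0.003], [-0.003, -0.003, -1.0]]
-80 {3.08: [260.1, 252.2], 3.14: [260.0, 254.5], 3.2: [260.1, 256.8]} 260 254 [127, 119, 121, 116, 102, 111, 104, 112, 127, 179, 292, 386, 407, 386, 372, 315, 248, 210, 202, 209, 217, 218, 214, 209]
-60 {3.08: [253.5, 249.8], 3.14: [253.5, 252.1], 3.2: [253.6, 254.4]} 254 252 [99, 107, 105, 102, 103, 98, 95, 101, 117, 200, 308, 396, 425, 412, 380, 291, 221, 205, 203, 210, 199, 188, 195, 189]
60 {3.08: [216.4, 236.4], 3.14: [216.5, 238.6], 3.2: [216.6, 240.8]} 216 239 [128, 129, 135, 142, 124, 133, 118, 123, 139, 140, 142, 141, 140, 136, 143, 128, 161, 203, 262, 321, 376, 390, 397, 404]
80 {3.08: [210.5, 234.2], 3.14: [210.6, 236.5], 3.2: [210.8, 238.7]} 211 236 [211, 218, 238, 230, 219, 183, 155, 146, 130, 147, 195, 192, 175, 158, 154, 143, 180, 209, 274, 342, 405, 436, 445, 446]
```

The force jumped to about 7 N and the descent stopped, and the lid edge in the side view matches about 3.13 rad. The leg is carrying the lid, so I'll let go and rise.

>>> send_rows:
  targets:
    - {"tx":0,"ty":0,"tz":-0.05,"twist":0}
    - {"tx":0,"ty":0,"tz":0,"twist":0}
    - {"tx":0,"ty":0,"tz":0,"twist":0}
    - {"tx":0,"ty":0,"tz":0,"twist":0}
    - {"tx":0,"ty":0,"tz":0,"twist":0}
    - {"tx":0,"ty":0,"tz":0,"twist":0}
    - {"tx":0,"ty":0,"tz":0,"twist":0}
  hand: 1

```text
t: 25.9
position: [522.1, 441.4, 62.6]
tcp_rot: [2.316, 2.122, 0.0]
wrist_force: [-0.8, -0.2, 0.1]
opening: 85.9
grip_force: 0.0
```

>>> send_rows:
  targets:
    - {"tx":0,"ty":0,"tz":-1,"twist":0}
    - {"tx":0,"ty":0,"tz":-2,"twist":0}
    - {"tx":0,"ty":0,"tz":-3,"twist":0}
    - {"tx":0,"ty":0,"tz":-3,"twist":0}
    - {"tx":0,"ty":0,"tz":-3,"twist":0}
    - {"tx":0,"ty":0,"tz":-3,"twist":0}
    - {"tx":0,"ty":0,"tz":0,"twist":0}
    - {"tx":0,"ty":0,"tz":0,"twist":0}

```text
t: 26.7
position: [522.5, 441.7, 214.3]
tcp_rot: [2.316, 2.122, 0.004]
wrist_force: [-0.7, -0.7, -0.6]
opening: 85.3
grip_force: 0.0
```

```bash
python3 look.py 12 side scene wrist; python3 - <<'E'
from h import *
d=pickle.load(open("d12.pkl","rb"))
ey=np.array([.087,.996]); ex=np.array([.996,-.087]); c=np.array([501.5,229.5]); h=c+61.5*ey
def pt(th,s,n,x=0):
    u=np.array([-np.cos(th),np.sin(th)]); v=np.array([np.sin(th),np.cos(th)])
    q=s*u+n*v; return np.r_[h+q[0]*ey+x*ex,100+q[1]]
im=d["side"]["image"].astype(int)
for x in (-80,-60,60,80):
    q=[proj(d["side"],pt(th,119,0,x))[1].round(1) for th in(3.08,3.14,3.2)]
    u,v=proj(d["side"],pt(3.14,119,0,x)).round().astype(int); print(x,q,v-10,im[v-10:v+14,u].sum(1).tolist())
rs=[]
for k,r in(("side",12),("scene",10)):
    p=proj(d[k],pt(3.14,151,8)); u,v=p.round().astype(int); a=d[k]["image"].astype(int)[v-r:v+r,u-r:u+r].max(2); ys,xs=np.nonzero(a<70)
    print(k,p.round(1),len(xs),xs.mean()+u-r,ys.mean()+v-r); rs.append(ray(d[k],(xs.mean()+u-r,ys.mean()+v-r)))
X,e=tri(rs); print("pull",X.round(1),e)
E
```

```text
26.85 [521.3 440.9 211.1] [ 0.53  0.43  1.33 -0.    1.38  0.62] [ 0.1  0.4 -0. ]
[[0.087, 0.996, -0.002], [0.996, -0.087, -0.001], [-0.002, -0.002, -1.0]]
-80 [np.float64(252.2), np.float64(254.5), np.float64(256.8)] 245 [109, 102, 109, 109, 97, 101, 100, 108, 177, 304, 390, 399, 391, 360, 307, 252, 217, 198, 201, 213, 212, 222, 211, 215]
-60 [np.float64(249.8), np.float64(252.1), np.float64(254.4)] 242 [109, 111, 114, 108, 126, 114, 107, 112, 144, 232, 351, 426, 435, 425, 402, 319, 231, 208, 200, 204, 203, 203, 198, 198]
60 [np.float64(236.4), np.float64(238.6), np.float64(240.8)] 229 [564, 497, 425, 368, 277, 225, 192, 217, 308, 423, 460, 465, 469, 434, 398, 408, 428, 442, 436, 438, 434, 434, 426, 446]
80 [np.float64(234.2), np.float64(236.5), np.float64(238.7)] 226 [427, 421, 423, 435, 459, 521, 582, 595, 638, 655, 640, 595, 527, 459, 446, 442, 435, 439, 438, 444, 447, 450, 465, 446]
side [227.5 253.6] 90 230.24444444444444 251.76666666666665
scene [179.4 164. ] 37 181.9189189189189 168.45945945945945
pull [520.2 424.3  85.6] [2.4, 2.4]
```

```bash
python3 -c "
from rig import ticket
print(ticket.job_done())"
```

```text
the job is handed in; nothing more can be done
None
```

I've handed in the job with no verdict returned: the prop leg was pressed against its stop screw with the lid shut (about 7 N at the foot), the lid opened over onto the leg at about 3.1 rad by the side camera, and the gripper let go and raised clear; the last picture I viewed was before the lid was opened, so the foot height, screw gap and bystanders weren't checked at the end.

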